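Stack sample carriers on a ratchet stage and click it up to the gauge post

ROBOT

A 6-joint arm with a two-finger parallel gripper is mounted at the origin on a cart in front of the work surface, level with it; the furniture and walls round the work are solid. World frame = base frame: x ahead of the robot, y to its left, z up, the work surface at z = 0. Lengths are in m, angles in rad, forces in N, time in s.
With the tool pointing down it reaches from about 0.3 to 0.85 m from the base axis. Payload 4.2 kg.
Tool frame: the origin (TCP) lies midway between the tips of the shut fingers; the grasp point (between the pads) lies 19 mm behind it (bot.grip_depth is the distance from the TCP to the grasp point, in m); z points along the fingers, y is the line along which they close (so a half turn about z gives the same grasp; the last joint's range is limited). The gripper opens to 91 mm and grips with 3 to 60 N. Pads are 32 mm wide; open, the fingers measure 118 mm over their backs; the gripper's body (76 mm by 178 mm) begins 60 mm behind the grasp point.
Start: joints at [1.134, 0.32, 1.565, -0, 1.257, -0.02], TCP at [0.233, 0.526, 0.214] pointing down, gripper open.
Joint ranges: [-3.11, 3.11], [-0.84, 2.01], [0.21, 2.61], [-1.34, 4.49], [0.05, 2.63], [-2.56, 2.56]. Speed limits (rad/s): [2.57, 2.57, 3.14, 3.14, 3.14, 3.14].

INTERFACE

Orientations are given as a rotation vector (axis times angle).
In Python, from station import bot gives the robot as it stands. The module is installed in compiled form; this text tells all that it offers.
- The arm moves only by the shell command python3 -m pendant 'ROWS' [OPENING] [FORCE]. ROWS is JSON, a list of rows, each a list of 6 numbers: the shift along the tool's x, y, z in cm, then the turn, a rotation vector about the tool's x, y, z in rad. A call has 1 to 8 rows; each row shifts and turns the commanded pose from where the row before left it, along the tool's axes as they then stand; what a row does not reach is not made up. A row lasts 1/8 s, in which the tool goes at most 62.5 mm and 10.7 degrees, less where a joint would pass 70% of its speed; a pose out of reach is approached as far as the arm can. A call is refused whole if a number of a shift passes 6.25 or a number of a turn 0.188, either way. A call with a gripper value outside its range is refused whole. OPENING is the finger opening in cm, from 0 to 9.12, set as the call begins (- or left out, the last holds). The fingers move at their own pace and stop on an object; FORCE is the grip in N (left out, the last holds). Time passes only in rows, so rows that do not move let the fingers close. It gives the time, the measured TCP pose, the force, the opening and the grip force at its end, in the units of the state.
- bot.state(): the state, without advancing time (a new reading comes with each control period).
- bot.capture(name): name is "scene" or "top" or "wrist"; returns a dict with "frame" (384x512x3 uint8, red, green, blue), "depth" (384x512 float32, m along the optical axis (not along the pixel's ray), 0 where there is no reading), "fx", "fy", "cx", "cy" (pixels), "world_from_camera" (4x4, takes a point from camera to world coordinates); the wrist camera has in their place "hand_eye" (4x4, takes a point from camera to tool coordinates, whose origin is the TCP and whose axes are the flange's). Camera axes: x right, y down, z forward; pixel columns grow to the right and rows downward; lengths in m; the calibration is good to about 2 mm. A picture is of the moment at which its call begins: read the wrist's pose just before it.
- bot.sign_off(): hands the job in; it is judged then, once.
Trained networks look in a picture, given as the dict that the camera call returned (one of the last four; its "shot" number tells which), for a name from the list of things; names that differ only in an ending like _2 or _b are one class to them, and where a whole thing is asked for, a point or a joint stands for the part that bears it (a point fixed in the world has none). Each returns a list of dicts, best first, with "confidence" (0 to 1); they miss things now and then, are a little off and sometimes report something else, mostly with a low value. They report only what shows in the picture. A call takes as long as a camera call. They do not tell look-alikes from the thing itself.
- bot.silhouettes(picture, thing): "region" (384x512 bool, what is visible of it) and "uv" ([column, row] in pixels, amid what is visible of it).
The state is a dict: "time": time; "joints": joint angles; "joint_vel": joint speeds; "joint_efforts": joint torques, N m; "ee_pos": TCP position; "ee_rot": TCP orientation; "force": force on the tool from outside, world axes, zero at the start; "ft_torque": the same for the moment, N m; "gripper_width": finger opening in m; "gripper_force": force on a finger pad.
Only numpy, scipy, OpenCV 4.12 (cv2) and the standard library are available. Lean on these libraries where they do the work, as an engineer would, in place of code of your own. Each camera call takes 0.05 s, during which the arm holds its last target. There are 200 camera calls.

TASK

Press the pawl's release tab so that the ratchet stage drops fully home, then stack every round white sample carrier lying on the bench flat and squarely in its four-post pocket and set the steel weight on top in the middle. Then raise the stage by its black grip, click by click, until the pawl holds it with the top of the weight level with the top of the gauge post, and let go. Keep the carriers the same way up as they lie, and leave the loose glass dish where it is.

Things in the scene. Friction and masses are not known exactly. Their poses are not given: they have to be found in the camera images.
- stand: the fixed grey stand, foot plate 245 x 125 x 12 mm; it does not move. Its origin is on the worktop below the pocket's axis; its x axis points from the pocket to the column, 90 mm behind; its y points to the side where the pawl's tab sticks out. A solid pedestal 84 x 76 mm, 90 mm high, stands under the pocket. The gauge post, 249 mm high and 20 mm across its flat top, stands at stand x = -85, y = -45 mm. Nothing of the stand lies further than 150 mm from its origin.
- stage (a joint): height of the stage above fully home (m, 0 to 0.07). The pawl lets it rise and clicks into a notch every 10 mm (0, 10, .. 60 mm); let go, it sinks back on to the last notch passed, so it must be lifted 2 to 7 mm past a notch and then released. Lifting it takes 7 N empty, up to about 14 N loaded. It weighs about 0.5 kg and falls slowly (damped, about 0.1 m/s) when the pawl is out. At the start it stands somewhere at notch 2 to 6.
- pocket (a point): centre of the pocket's flat floor (a disc 80 mm across) on the stage, 105 mm above the worktop when the stage is home; moves up with the stage. Round it stand four upright 8 mm posts, 58 mm tall, on a circle of 33.5 mm radius at 40, 140, 220 and 320 degrees from the stand's x axis (59 mm clear between opposite posts): the wide gaps, 43 mm, face the stand's +y and -y, where fingers that close along the stand's y have room.
- grip (a point): centre of the black grip on top of the column, a rounded block 32 mm along the stand's x, 18 mm along its y, 38 mm high; its underside is 22 mm above the pocket floor's level. It is part of the stage. Take it from above across the 18 mm.
- release_tab (a point): middle of the top of the pawl's release tab, a flat steel pad 26 x 26 mm about 82 mm above the worktop, 79 mm to the +y side of the column. Free space below it.
- pawl (a joint): angle of the pawl (rad): 0 in the notch, up to 0.42 with the tab pressed fully down; from about 0.25 the column is free to drop. A light spring returns it; the tab goes down 56 mm per rad, about 14 to 20 mm in all, and needs 2 to 5 N.
- gauge_top (a point): centre of the flat top of the gauge post, 249 mm above the worktop.
- carrier_0: a thick round white sample carrier, 52 mm across and 20 mm thick; one of three to five (absent ones read None). Origin at the centre of its underside, z up through it; it lies flat on the worktop at the start. About 35 g.
- carrier_1: a thick round white sample carrier, 54 mm across and 20 mm thick; one of three to five (absent ones read None). Origin at the centre of its underside, z up through it; it lies flat on the worktop at the start. About 35 g.
- carrier_2: a thick round white sample carrier, 52 mm across and 20 mm thick; one of three to five (absent ones read None). Origin at the centre of its underside, z up through it; it lies flat on the worktop at the start. About 35 g.
- carrier_3: a thick round white sample carrier, 54 mm across and 20 mm thick; one of three to five (absent ones read None). Origin at the centre of its underside, z up through it; it lies flat on the worktop at the start. About 35 g.
- carrier_4: a thick round white sample carrier, 52 mm across and 20 mm thick; one of three to five (absent ones read None). Origin at the centre of its underside, z up through it; it lies flat on the worktop at the start. About 35 g.
- steel_weight: a lone turned steel weight, 42 mm across, 24 mm high, with a small bore; about 0.24 kg. Origin at the centre of its underside.
- weight_top (a point): centre of the top face of the steel weight, 24 mm above its origin.
- petri_dish_1: a bystander: a loose round glass dish, 67 mm across and 17 mm high, at the left behind the carriers. Origin at the centre of its underside.
Not all that is in view belongs to the job. What is shaped like the carrier_3 but green or orange is not meant. What is shaped like the carrier_0 but turquoise is not meant.

How it is judged:
On the way, in this order (a step that is already met when the one before it is completed fails the run):
1. the stage has been dropped fully home (value of joint stage below 0.003 m), for 0.2 s.
2. with the stage still home, all carriers are stacked in the pocket and the weight stands on top, let go (value of joint stage below 0.004 m and horizontal distance between each of carrier_0, carrier_1, carrier_2, carrier_3, carrier_4 and pocket below 0.008 m and angle between each of carrier_0, carrier_1, carrier_2, carrier_3, carrier_4, steel_weight's own z axis and vertical below 0.1 rad and z of steel_weight in the frame of carrier_0 above 0.015 m and z of steel_weight in the frame of carrier_1 above 0.015 m and z of steel_weight in the frame of carrier_2 above 0.015 m and z of steel_weight in the frame of carrier_3 above 0.015 m and z of steel_weight in the frame of carrier_4 above 0.015 m and horizontal distance between steel_weight and pocket below 0.01 m and z of steel_weight in the frame of pocket above 0.05 m and contact force between the fingers and steel_weight below 0.1 N), for 0.2 s.
At the end, for the whole second after the job is handed in: All carriers present lie upright (within 0.1 rad) in the pocket within 8 mm of its axis, the weight stands upright on top of them within 10 mm of the axis and free, the pawl is in its notch, and the weight's top is within 4 mm of the height of the gauge post's top, at rest (horizontal distance between each of carrier_0, carrier_1, carrier_2, carrier_3, carrier_4 and pocket below 0.008 m and angle between each of carrier_0, carrier_1, carrier_2, carrier_3, carrier_4, steel_weight's own z axis and vertical below 0.1 rad and z of steel_weight in the frame of carrier_0 above 0.015 m and z of steel_weight in the frame of carrier_1 above 0.015 m and z of steel_weight in the frame of carrier_2 above 0.015 m and z of steel_weight in the frame of carrier_3 above 0.015 m and z of steel_weight in the frame of carrier_4 above 0.015 m and horizontal distance between steel_weight and pocket below 0.01 m and z of steel_weight in the frame of pocket above 0.05 m and contact force between the fingers and steel_weight below 0.1 N and z of weight_top in the frame of gauge_top between -0.004 and 0.004 m and velocity of joint stage between -0.005 and 0.005 m/s and value of joint pawl below 0.12 rad and linear speed of steel_weight below 0.01 m/s); the robot touches nothing.
It fails at once if the loose glass dish is shifted by more than 30 mm (distance of petri_dish_1 from where it was at the start of the episode above 0.03 m).
Of carrier_0, carrier_1, carrier_2, carrier_3, carrier_4 only 3 to 5 are there at a start; the rules pass over those that are not, and their reading is None.
At some moment in a run one of carrier_0, carrier_1, carrier_2, carrier_3, carrier_4, steel_weight may be knocked a few centimetres aside while the robot is not near it.
Once in a run the grip may slacken for a moment while it holds something.
It also fails if it takes over 210 s, if anything falls off the work surface, if the arm or the gripper's body presses on something with over 40 N, if the wrist force passes 120 N, or if a joint passes its speed limit or range.

## Working session

There is one attempt and no reset: what is moved stays moved. The work goes in short steps, Python scripts to look and compute and a shell command to move; the robot and the scene stay as the last step left them, time stands still between calls to the robot, and variables do not carry over. Pictures are saved under pics/ and viewed, at most 14 in all, crops included, and the job is handed in when it is done.

```bash
mkdir -p pics
cat > h.py <<'E'
import numpy as np,cv2
from scipy.spatial.transform import Rotation as R
from station import bot
def cap(n):
    s=bot.state(); p=bot.capture(n)
    if n=='wrist':
        T=np.eye(4);T[:3,:3]=R.from_rotvec(s['ee_rot']).as_matrix();T[:3,3]=s['ee_pos'];p['W']=T@p['hand_eye']
    else: p['W']=p['world_from_camera']
    return p
def pts(p):
    d=p['depth'];v,u=np.indices(d.shape)
    c=np.stack([(u-p['cx'])/p['fx']*d,(v-p['cy'])/p['fy']*d,d],-1)
    w=c@p['W'][:3,:3].T+p['W'][:3,3]; w[d==0]=np.nan; return w
def save(p,n): cv2.imwrite('pics/'+n,p['frame'][...,::-1])
def rel(w):
    "world point -> offset in tool axes, cm from TCP"
    s=bot.state();return 100*R.from_rotvec(s['ee_rot']).as_matrix().T@(np.array(w)-s['ee_pos'])
E
python3 - <<'E'
from h import *
s=bot.state();print(s['ee_pos'],s['ee_rot'],R.from_rotvec(s['ee_rot']).as_matrix().round(3))
for n in['top','scene']:
    p=cap(n);save(p,n+'0.png');w=pts(p)
    for t in['carrier_0','steel_weight','grip','release_tab','gauge_top','petri_dish_1','stand']:
        for r in bot.silhouettes(p,t):
            g=r['region'];q=w[g];z=np.nanpercentile(q[:,2],90);m=abs(q[:,2]-z)<.006
            print(n,t,round(r['confidence'],2),np.round(r['uv']),np.nanmedian(q[m],0).round(3),((np.nanmax(q[m],0)+np.nanmin(q[m],0))/2).round(3),np.ptp(q[m],axis=0).round(3),p['frame'][g].mean(0).round())
E
```

```text
[0.23257454 0.52531494 0.21310827] [-6.49864470e-01 -3.07325938e+00  2.74515040e-03] [[-0.914  0.405 -0.001]
 [ 0.405  0.914 -0.002]
 [ 0.    -0.002 -1.   ]]
top carrier_0 0.77 [216. 207.] [0.462 0.122 0.019] [0.464 0.123 0.021] [0.052 0.052 0.01 ] [30. 92. 35.]
top carrier_0 0.74 [213. 233.] [0.377 0.133 0.019] [0.377 0.135 0.021] [0.048 0.045 0.009] [169.  81.   4.]
top carrier_0 0.72 [183. 195.] [0.517 0.239 0.02 ] [0.517 0.239 0.022] [0.049 0.049 0.011] [156. 140. 109.]
top carrier_0 0.63 [194. 165.] [0.612 0.201 0.019] [0.611 0.2   0.021] [0.044 0.049 0.009] [ 6. 93. 79.]
top carrier_0 0.59 [155. 210.] [0.446 0.328 0.019] [0.444 0.329 0.021] [0.045 0.052 0.01 ] [156. 144. 112.]
top carrier_0 0.51 [185. 234.] [0.379 0.233 0.019] [0.379 0.233 0.021] [0.048 0.052 0.011] [156. 147. 115.]
top carrier_0 0.46 [319. 180.] [ 0.556 -0.242  0.019] [ 0.556 -0.241  0.022] [0.05  0.047 0.012] [144. 129.  99.]
top steel_weight 0.43 [182. 197.] [0.517 0.239 0.02 ] [0.517 0.239 0.022] [0.049 0.049 0.011] [159. 143. 110.]
top grip 0.69 [260. 192.] [ 0.534 -0.017  0.167] [ 0.506 -0.009  0.167] [0.
[... 1012 characters left out ...]
7. 130. 121.]
scene carrier_0 0.53 [273. 196.] [ 0.557 -0.032  0.168] [ 0.517 -0.028  0.168] [0.133 0.017 0.011] [131. 128. 121.]
scene steel_weight 0.46 [325. 279.] [ 0.419 -0.337  0.021] [ 0.42  -0.336  0.021] [0.039 0.04  0.008] [151. 143. 131.]
scene grip 0.55 [272. 197.] [ 0.557 -0.032  0.165] [ 0.513 -0.031  0.165] [0.127 0.015 0.012] [133. 130. 124.]
scene gauge_top 0.71 [265. 217.] [ 0.458 -0.034  0.147] [ 0.481 -0.018  0.147] [0.194 0.065 0.012] [104. 103.  97.]
scene petri_dish_1 0.69 [228. 179.] [0.596 0.342 0.015] [0.599 0.343 0.015] [0.068 0.066 0.008] [182. 176. 164.]
scene stand 0.96 [266. 213.] [ 0.458 -0.034  0.147] [ 0.481 -0.018  0.147] [0.194 0.065 0.012] [104. 103.  97.]
```

Run:
```python
import cv2
a=cv2.imread('pics/top0.png');b=cv2.imread('pics/scene0.png')
cv2.imwrite('pics/t1.png',cv2.resize(a[110:300,120:380],(800,585),interpolation=cv2.INTER_CUBIC))
cv2.imwrite('pics/s1.png',cv2.resize(b[130:310,180:380],(660,594),interpolation=cv2.INTER_CUBIC))
```

```text
(no output)
```

View pics/t1.png

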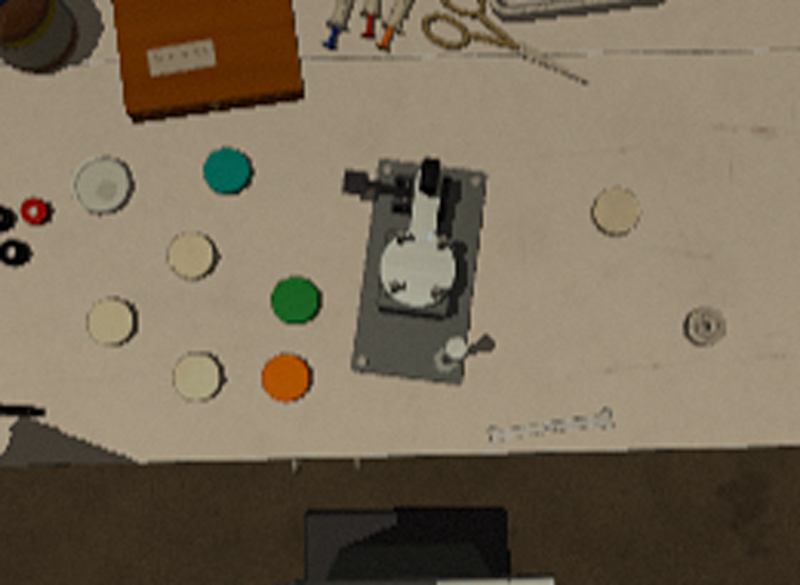

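View pics/s1.png

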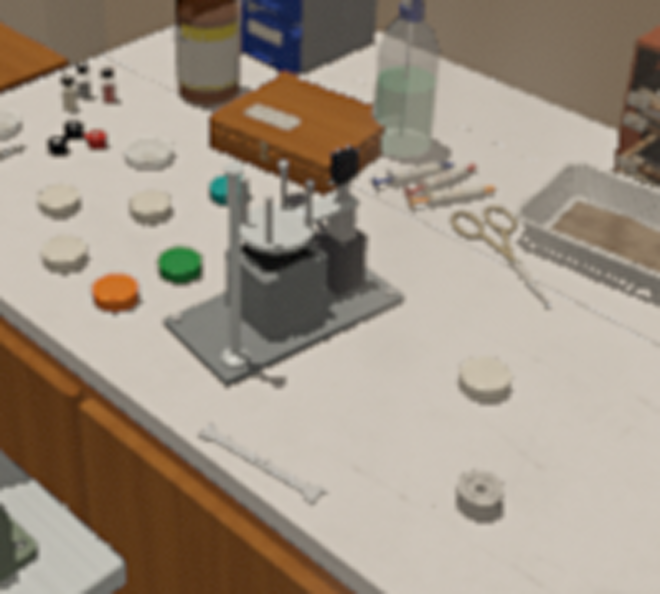

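Run:
```python
from h import *
p=cap('top');w=pts(p).reshape(-1,3)
c=p['frame'].reshape(-1,3).astype(int)
b=(abs(w[:,0]-.5)<.17)&(abs(w[:,1]+.01)<.12)
q=w[b];cb=c[b]
z=q[:,2]
print(np.histogram(z,np.arange(0,.28,.01)))
m=(z>.008)&(z<.3);print('rect',cv2.minAreaRect((q[z>.007][:,:2]*1000).astype(np.float32)))
for t in [(.10,.112),(.112,.12),(.12,.13),(.13,.14),(.14,.15),(.15,.16),(.16,.17),(.17,.18),(.18,.2),(.2,.22),(.235,.27)]:
    k=(z>t[0])&(z<t[1])
    if k.sum()>3: print(t,k.sum(),q[k].mean(0).round(4),q[k].min(0).round(3),q[k].max(0).round(3))
k=(z>.2); print(np.c_[q[k],cb[k]].round(3))
k=(q[:,1]>.035)&(z>.04);print('tab',np.c_[q[k],cb[k]].round(3))
a=p['frame'][100:320,0:200,::-1];cv2.imwrite('pics/left.png',cv2.resize(a,(545,600),interpolation=cv2.INTER_CUBIC))
```

```text
(array([2000,  970,   36,   13,   12,   15,   42,   71,  134,   34,    6,
         68,  507,   11,    4,   10,    9,   24,   56,    0,    0,    0,
          0,    0,   34,    5,    0,    0]), array([0.  , 0.01, 0.02, 0.03, 0.04, 0.05, 0.06, 0.07, 0.08, 0.09, 0.1 ,
       0.11, 0.12, 0.13, 0.14, 0.15, 0.16, 0.17, 0.18, 0.19, 0.2 , 0.21,
       0.22, 0.23, 0.24, 0.25, 0.26, 0.27, 0.28]))
rect ((493.89263916015625, -7.862953186035156), (232.2079620361328, 327.0091552734375), 89.48562622070312)
(0.1, 0.112) 6 [ 0.5456 -0.0154  0.1064] [ 0.392 -0.039  0.105] [ 0.583 -0.011  0.108]
(0.112, 0.12) 68 [ 0.4934 -0.0125  0.1188] [ 0.389 -0.051  0.113] [0.57  0.027 0.12 ]
(0.12, 0.13) 507 [ 0.4979 -0.0148  0.1237] [ 0.388 -0.05   0.12 ] [0.586 0.027 0.13 ]
(0.13, 0.14) 11 [ 0.4846 -0.0091  0.1337] [ 0.452 -0.043  0.13 ] [0.509 0.02  0.139]
(0.14, 0.15) 4 [ 0.4765 -0.0306  0.1456] [ 0.387 -0.043  0.141] [ 0.558 -0.019  0.149]
(0.15, 0.16) 10 [ 0.5265 -0.022   0.1552] [ 0.452 -0.04   0.152] [0.56  0.007 0.16 ]
(0.16, 0.17) 9 [ 0.5005 -0.0143  0.1648] [ 0.39 -0.04  0.16] [0.561 0.015 0.169]
(0.17, 
[... 5718 characters left out ...]
0e+01 3.00e+01]
 [5.76e-01 5.90e-02 8.00e-02 3.70e+01 3.40e+01 3.30e+01]
 [5.76e-01 5.60e-02 7.90e-02 3.80e+01 3.40e+01 3.30e+01]
 [5.76e-01 5.20e-02 7.80e-02 3.70e+01 3.40e+01 3.10e+01]
 [5.75e-01 4.90e-02 8.20e-02 3.70e+01 3.50e+01 3.20e+01]
 [5.76e-01 4.60e-02 7.80e-02 3.80e+01 3.30e+01 3.30e+01]
 [5.75e-01 4.20e-02 8.40e-02 3.80e+01 3.30e+01 3.30e+01]
 [5.73e-01 5.90e-02 7.80e-02 6.10e+01 5.50e+01 4.70e+01]
 [5.73e-01 5.60e-02 7.80e-02 3.90e+01 3.50e+01 3.30e+01]
 [5.72e-01 5.20e-02 8.30e-02 4.10e+01 3.60e+01 3.50e+01]
 [5.72e-01 4.90e-02 8.10e-02 3.10e+01 2.70e+01 2.80e+01]
 [5.72e-01 4.60e-02 8.00e-02 3.10e+01 2.80e+01 2.60e+01]
 [5.72e-01 4.20e-02 8.30e-02 4.10e+01 3.70e+01 3.60e+01]]
```

View pics/left.png

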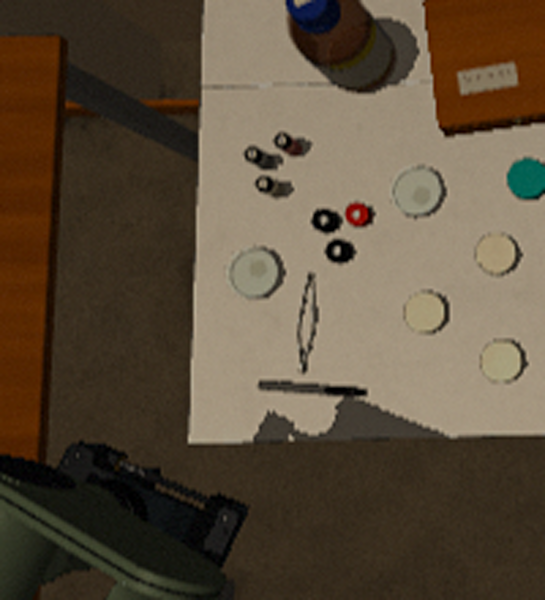

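Four white carriers in the top crop: (191,256), (111,321) and (198,377) on the left, and (616,211) on the right. The weight is at (705,326). The green (295,300), orange (286,377) and turquoise (228,170) discs are look-alikes. The left crop shows no further white discs, just the dish at (418,190) and a second dish at (256,270). The stand is at about (0.4855, -0.013) with yaw -0.152, and the stage is at notch 2. First I press the tab, with the gripper body turned along stand x.

```bash
python3 -m pendant '[[-5.1,-2.9,0,0,0,0],[-5.1,-2.9,0,0,0,0],[-5.1,-2.9,0,0,0,0],[-5.1,-2.9,0,0,0,0],[-5.1,-2.9,0,0,0,0],[-5.1,-2.9,0,0,0,0],[-5.1,-2.9,0,0,0,0]]' 0 20
python3 -m pendant '[[0,0,0,0,0,0.186],[0,0,0,0,0,0.186],[0,0,0,0,0,0.186],[0,0,0,0,0,0.186],[0,0,0,0,0,0.186],[0,0,0,0,0,0.186],[0,0,0,0,0,0.186]]'
python3 - <<'E'
from h import *
s=bot.state();M=R.from_rotvec(s['ee_rot']).as_matrix();print(M.round(3),np.degrees(np.arctan2(M[1,1],M[0,1])),s['joints'],rel([.585,.051,.1]))
E
```

```text
time: 1.72
ee_pos: [0.4781, 0.194, 0.2142]
ee_rot: [0.65, 3.073, 0.001]
force: [0.3, 1.0, -0.1]
gripper_width: 0.0241
gripper_force: 0.0
time: 2.6
ee_pos: [0.477, 0.1956, 0.214]
ee_rot: [-2.386, -2.044, -0.0]
force: [0.0, 0.5, -0.5]
gripper_width: 0.0005
gripper_force: 0.0
[[ 0.154  0.988  0.   ]
 [ 0.988 -0.154  0.   ]
 [ 0.     0.    -1.   ]] -8.836403198656365 [3.66809928e-01 2.26062646e-01 1.69660007e+00 7.80212533e-05
 1.21879395e+00 5.21007358e-01] [-12.63352632  12.88899724  11.39991951]
```

```bash
python3 -m pendant '[[-3.15,3.22,0,0,0,0],[-3.15,3.22,0,0,0,0],[-3.15,3.22,0,0,0,0],[-3.15,3.22,0,0,0,0],[0,0,4,0,0,0],[0,0,4,0,0,0],[0,0,2.5,0,0,0],[0,0,0,0,0,0]]'
python3 - <<'E'
from h import *
print(rel([.585,.051,.064]))
E
```

```text
time: 3.6
ee_pos: [0.5844, 0.0519, 0.107]
ee_rot: [-2.377, -2.049, 0.006]
force: [-0.1, -0.2, -0.7]
gripper_width: 0.0004
gripper_force: 0.0
[-0.07445208  0.09480832  4.30304248]
```

```bash
python3 -m pendant '[[0,0,1.5,0,0,0],[0,0,1,0,0,0],[0,0,0.7,0,0,0],[0,0,0.7,0,0,0],[0,0,0.3,0,0,0],[0,0,0,0,0,0],[0,0,0,0,0,0]]'
python3 -m pendant '[[0,0,0,0,0,0],[0,0,0,0,0,0],[0,0,0,0,0,0]]'
python3 - <<'E'
from h import *
p=cap('top');w=pts(p).reshape(-1,3)
k=(np.hypot(w[:,0]-.4855,w[:,1]+.013)<.02);print(np.nanmedian(w[k],0))
E
```

```text
time: 4.47
ee_pos: [0.5859, 0.0518, 0.0671]
ee_rot: [2.379, 2.051, -0.0]
force: [0.1, -0.3, 1.6]
gripper_width: 0.0006
gripper_force: 0.6
time: 4.85
ee_pos: [0.5859, 0.0519, 0.067]
ee_rot: [2.379, 2.051, 0.0]
force: [0.2, 0.4, 2.4]
gripper_width: 0.0005
gripper_force: 0.6
[ 0.48396558 -0.0044301   0.52346927]
```

```bash
python3 -m pendant '[[0,0,0.4,0,0,0],[0,0,0.1,0,0,0],[0,0,0,0,0,0],[0,0,0,0,0,0],[0,0,0,0,0,0],[0,0,0,0,0,0]]'
python3 - <<'E'
from h import *
p=cap('scene');w=pts(p)
g=p['frame'].astype(int).sum(-1)
for r in bot.silhouettes(p,'grip'): print(r['confidence'],r['uv'],np.nanpercentile(w[r['region']][:,2],[5,50,95]))
q=w.reshape(-1,3);S=(q[:,:2]-[.4855,-.013])@np.array([[.988,.151],[-.151,.988]])
S=(q[:,:2]-[.4855,-.013])@np.array([[.9885,.1514],[-.1514,.9885]])
k=(np.hypot(*S.T)<.022)&(q[:,2]<.2);print(np.percentile(q[k][:,2],[10,50,90]))
E
```

```text
time: 5.65
ee_pos: [0.586, 0.0522, 0.0621]
ee_rot: [2.38, 2.051, 0.001]
force: [-0.2, 2.3, 3.8]
gripper_width: 0.0005
gripper_force: 2.2
0.65 [271.1, 196.1] [0.05984148 0.10427216 0.15775621]
[0.10200171 0.10344648 0.10475143]
```

```bash
python3 -m pendant '[[0,0,-4,0,0,0],[0,0,-5,0,0,0],[0,0,-5,0,0,0],[0,0,0,0,0,-0.187],[0,0,0,0,0,-0.187],[0,0,0,0,0,-0.187],[0,0,0,0,0,-0.187],[0,0,0,0,0,-0.187]]' 7.0 20
python3 -m pendant '[[0,0,0,0,0,-0.187],[0,0,0,0,0,-0.187],[0,0,0,0,0,-0.187],[0,0,0,0,0,-0.075]]'
python3 - <<'E'
from h import *
s=bot.state();M=R.from_rotvec(s['ee_rot']).as_matrix();print(np.degrees(np.arctan2(M[1,1],M[0,1])),s['joints'],s['ee_pos'])
for c in [(.517,.239,.1),(.444,.329,.1),(.379,.233,.1),(.556,-.242,.1),(.42,-.336,.1),(.4855,-.013,.2)]: print(c,rel(c).round(2))
p=cap('top');w=pts(p).reshape(-1,3)
k=(np.hypot(w[:,0]-.4855,w[:,1]+.013)<.02);print(np.nanmedian(w[k],0))
E
```

```text
time: 6.75
ee_pos: [0.5853, 0.0514, 0.2009]
ee_rot: [-1.19, -2.906, 0.003]
force: [-0.8, 0.0, 0.6]
gripper_width: 0.0699
gripper_force: 0.0
time: 7.25
ee_pos: [0.5853, 0.0513, 0.2008]
ee_rot: [-0.227, -3.131, 0.002]
force: [0.4, -0.2, -0.7]
gripper_width: 0.07
gripper_force: 0.0
81.70696803169118 [ 6.85498154e-02  3.48780637e-01  1.55459128e+00 -1.14706563e-03
  1.24039624e+00 -1.35713104e+00] [0.58529936 0.05134714 0.20084607]
(0.517, 0.239, 0.1) [ 9.45 17.6  10.08]
(0.444, 0.329, 0.1) [17.97 25.45 10.08]
(0.379, 0.233, 0.1) [23.02 15.02 10.11]
(0.556, -0.242, 0.1) [ -1.35 -29.44  10.13]
(0.42, -0.336, 0.1) [ 10.75 -40.7   10.17]
(0.4855, -0.013, 0.2) [ 8.95 -7.81  0.11]
[ 0.48442124 -0.00457229  0.61354385]
```

```bash
python3 -m pendant '[[4.5,-3.9,-3,0,0,0],[4.5,-3.9,-3,0,0,0],[0,0,0,0,0,0]]'
python3 - <<'E'
from h import *
p=cap('wrist');save(p,'w1.png');w=pts(p);np.savez('w1.npz',w=w,f=p['frame'],W=p['W'])
print(p['hand_eye'].round(3),p['fx'])
print(np.histogram(w[...,2][np.isfinite(w[...,2])],np.arange(-.02,.3,.01)))
E
```

```text
time: 7.68
ee_pos: [0.49, -0.0095, 0.2601]
ee_rot: [0.237, 3.13, -0.002]
force: [0.9, 0.9, 0.4]
gripper_width: 0.0701
gripper_force: 0.0
[[ 0.001 -0.971 -0.237  0.067]
 [ 1.     0.001 -0.001  0.   ]
 [ 0.001 -0.237  0.971 -0.173]
 [ 0.     0.     0.     1.   ]] 287.9751629467051
(array([    0,  1265, 81148,  9015,  6307,    45,   105,    62,   157,
         219,   273,   595,  4067,    63,    69,    82,    75,    92,
         604,    30,    32,    42,    43,    51,    42,     1,   115,
         848,   246,   379,   473]), array([-0.02, -0.01,  0.  ,  0.01,  0.02,  0.03,  0.04,  0.05,  0.06,
        0.07,  0.08,  0.09,  0.1 ,  0.11,  0.12,  0.13,  0.14,  0.15,
        0.16,  0.17,  0.18,  0.19,  0.2 ,  0.21,  0.22,  0.23,  0.24,
        0.25,  0.26,  0.27,  0.28,  0.29]))
```

View pics/w1.png

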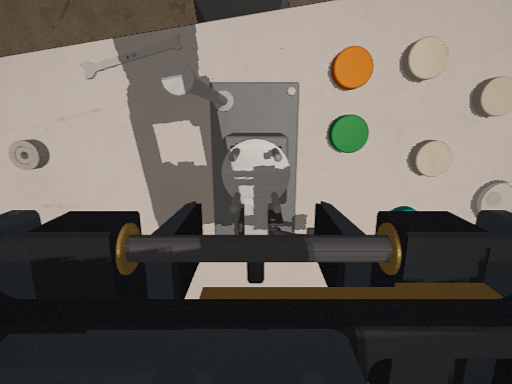

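The wrist view shows the pocket at (255,172) with its four posts, the gauge post top at (180,80), the weight at (28,155) and the carriers at the right.

Run:
```python
import numpy as np,cv2
d=np.load('w1.npz');w=d['w']
z=w[...,2]
near=np.hypot(w[...,0]-.4855,w[...,1]+.013)<.055
k=(z>.158)&(z<.168)&near
n,l,s,c=cv2.connectedComponentsWithStats(k.astype(np.uint8))
for i in range(1,n):
    if s[i][4]>4:
        q=w[l==i];print('post',s[i][4],c[i].round(),q.mean(0).round(4),((q.max(0)+q.min(0))/2).round(4))
k=(z>.098)&(z<.108)&near;q=w[k];print('floor',q.mean(0),q.min(0),q.max(0))
r=cv2.minEnclosingCircle((q[:,:2]*1000).astype(np.float32));print(r)
k=(z>.24)&(z<.255)&(np.hypot(w[...,0]-.394,w[...,1]+.045)<.025);q=w[k];print('gauge',q.mean(0),(q.min(0)+q.max(0))/2)
k=(z>.004)&(z<.02)&(np.hypot(w[...,0]-.4855,w[...,1]+.013)<.2)&(abs(w[...,1]+.01)<.1)
print(cv2.minAreaRect((w[k][:,:2]*1000).astype(np.float32)))
```

```text
post 57 [231. 156.] [ 0.4538 -0.0294  0.1634] [ 0.4539 -0.0296  0.1623]
post 57 [277. 157.] [0.4602 0.0126 0.1634] [0.4605 0.0128 0.1627]
post 59 [233. 208.] [ 0.504  -0.0371  0.1628] [ 0.5045 -0.0373  0.1622]
post 58 [276. 208.] [0.5105 0.0048 0.163 ] [0.511  0.0047 0.1622]
floor [ 0.48643937 -0.01296038  0.10672513] [ 0.44316109 -0.05197856  0.10057609] [0.54020858 0.02699256 0.10799692]
((491.6555480957031, -14.333645820617676), 48.67496871948242)
gauge [ 0.39226216 -0.04350199  0.25084544] [ 0.39211225 -0.04381216  0.2493592 ]
((477.88031005859375, -9.17181396484375), (377.6490783691406, 197.67747497558594), 0.8765281438827515)
```

```bash
python3 -m pendant '[[0.2,5,0,0,0,0],[0.2,5,0,0,0,0],[0.2,5,2,0,0,0],[0.2,5,3,0,0,0],[0.1,5,3,0,0,0],[0,0,5,0,0,0],[0,0,0,0,0,0]]'
cat >> h.py <<'E'
def fit(w,x,y,zt,r,rad,zr=.004):
    "centre of a flat round top near x,y at height zt"
    k=(abs(w[...,2]-zt)<zr)&(np.hypot(w[...,0]-x,w[...,1]-y)<rad)
    n,l,s,c=cv2.connectedComponentsWithStats(k.astype(np.uint8))
    if n<2: return None
    i=1+np.argmax(s[1:,4]);q=w[l==i]
    return q.mean(0).round(4),((q.min(0)+q.max(0))/2).round(4),np.ptp(q,axis=0).round(3),s[i][4]
E
python3 - <<'E'
from h import *
p=cap('wrist');w=pts(p)
for c in [(.517,.239),(.444,.329),(.379,.233)]: print(fit(w,*c,.02,.027,.04))
print(rel([.517,.239,.004]))
save(p,'w2.png')
E
```

```text
time: 8.6
ee_pos: [0.5166, 0.2406, 0.123]
ee_rot: [-0.229, -3.123, 0.009]
force: [-0.4, -0.7, -0.3]
gripper_width: 0.0704
gripper_force: 0.0
(array([0.5152, 0.2408, 0.0213]), array([0.5162, 0.2408, 0.0198]), array([0.052, 0.052, 0.008]), np.int32(2167))
(array([0.443 , 0.3295, 0.0212]), array([0.4433, 0.3301, 0.0201]), array([0.052, 0.052, 0.008]), np.int32(2693))
(array([0.3798, 0.2343, 0.0213]), array([0.3798, 0.2341, 0.0199]), array([0.053, 0.053, 0.008]), np.int32(3175))
[ 0.08250956 -0.17807194 12.19801851]
```

View pics/w2.png

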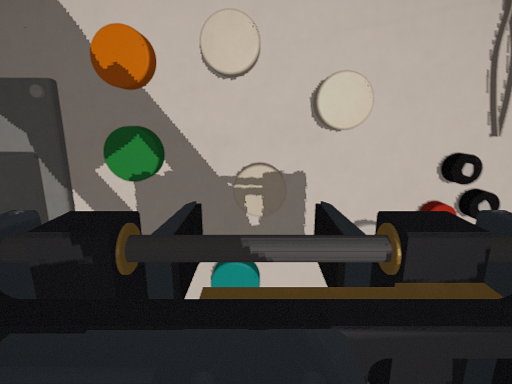

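The disc between the fingers at (260,190) is white and centred at (0.516, 0.241). The ones at (230,42) and (345,100) are white too. I grasp the one below.

```bash
python3 -m pendant '[[0,0,4.5,0,0,0],[0,0,4.5,0,0,0],[0,0,2,0,0,0],[0,0,0.9,0,0,0],[0,0,0,0,0,0]]'
python3 -m pendant '[[0,0,0,0,0,0],[0,0,0,0,0,0],[0,0,0,0,0,0],[0,0,0,0,0,0]]' 4.0 25
python3 - <<'E'
from h import *
print(rel([.4823,-.0123,.2]))
E
```

```text
time: 9.28
ee_pos: [0.5208, 0.2409, 0.0103]
ee_rot: [0.233, 3.131, 0.002]
force: [-0.4, -0.3, 1.6]
gripper_width: 0.0699
gripper_force: 0.0
time: 9.78
ee_pos: [0.5202, 0.241, 0.0103]
ee_rot: [0.232, 3.131, 0.001]
force: [-0.2, -0.3, 7.0]
gripper_width: 0.05
gripper_force: 25.1
[-6.62392391e-03 -2.55945480e+01 -1.89996753e+01]
```

```bash
python3 -m pendant '[[0,0,-3,0,0,0],[0,0,-5,0,0,0],[0,0,-5,0,0,0],[0,0,-5,0,0,0],[0,0,0,0,0,0]]'
python3 - <<'E'
from h import *
p=cap('wrist');save(p,'w3.png');w=pts(p)
s=bot.state();M=R.from_rotvec(s['ee_rot']).as_matrix()
t=(w-s['ee_pos'])@M
k=(abs(t[...,1])<.026)&(abs(t[...,0])<.05)&(abs(t[...,2])<.05);q=t[k]
print(k.sum(),q.min(0),q.max(0),np.percentile(q[:,2],[5,25,50,75,95]))
E
```

```text
time: 10.4
ee_pos: [0.5217, 0.2418, 0.1936]
ee_rot: [0.231, 3.125, 0.007]
force: [0.7, -0.6, -0.8]
gripper_width: 0.0504
gripper_force: 25.0
4804 [-0.02336761 -0.02595897 -0.04997167] [0.02887601 0.02599525 0.00503531] [-0.0412356  -0.01447043 -0.01383172 -0.0132485  -0.00701108]
```

View pics/w3.png

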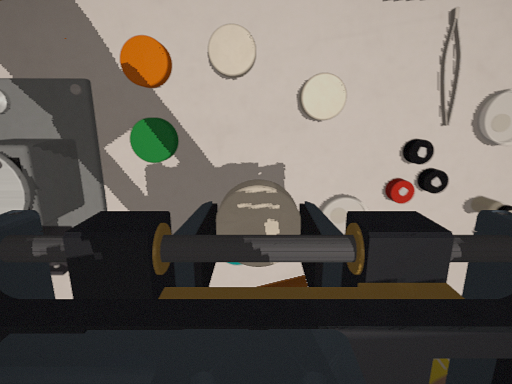

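```bash
python3 - <<'E'
from h import *
print(rel([.4858,-.0128,.2]))
E
python3 -m pendant '[[0,-5.1,-0.5,0,0,0],[0,-5.1,-0.5,0,0,0],[0,-5.1,0,0,0,0],[0,-5.1,0,0,0,0],[0,-5,0,0,0,0],[0,0,0,0,0,0],[0,0,0,0,0,0]]'
python3 - <<'E'
from h import *
print(rel([.4858,-.0128,.2]))
p=cap('wrist');w=pts(p)
s=bot.state();M=R.from_rotvec(s['ee_rot']).as_matrix();print(s['ee_rot'],np.degrees(np.arctan2(M[1,1],M[0,1])))
t=(w-s['ee_pos'])@M
k=(abs(t[...,1])<.022)&(abs(t[...,0])<.035)&(abs(t[...,2]+.0138)<.006);q=t[k]
print(k.sum(),q.min(0),q.max(0))
z=w[...,2];near=np.hypot(w[...,0]-.4823,w[...,1]+.0123)<.05
n,l,st,c=cv2.connectedComponentsWithStats(((z>.158)&(z<.168)&near).astype(np.uint8))
for i in range(1,n):
    if st[i][4]>4: print('post',st[i][4],w[l==i].mean(0).round(4))
E
```

```text
[ -0.34099779 -25.61394837  -0.96951392]
time: 11.32
ee_pos: [0.4815, -0.0102, 0.1979]
ee_rot: [-0.233, -3.13, -0.001]
force: [0.4, -0.3, 0.1]
gripper_width: 0.0502
gripper_force: 25.0
[-0.46145233 -0.19735662 -0.20864234]
[-2.30963210e-01 -3.13115197e+00 -9.44854738e-04] 81.56263553549861
3420 [-0.02180721 -0.02199041 -0.01288317] [ 0.03027146  0.02199239 -0.00783665]
post 95 [ 0.4537 -0.0292  0.1632]
post 99 [0.46   0.0126 0.1631]
```

```bash
python3 -m pendant '[[-0.53,-0.2,0,0,0,0],[0,0,0,0,0,0],[0,0,2,0,0,0],[0,0,2.5,0,0,0],[0,0,2.0,0,0,0],[0,0,0,0,0,0]]'
```

```text
time: 12.12
ee_pos: [0.4861, -0.0127, 0.1329]
ee_rot: [-0.23, -3.13, -0.0]
force: [-1.4, 0.4, -0.3]
gripper_width: 0.0503
gripper_force: 25.0
```

```bash
python3 -m pendant '[[0,0,1,0,0,0],[0,0,0.7,0,0,0],[0,0,0.3,0,0,0],[0,0,0,0,0,0]]'
```

```text
time: 12.62
ee_pos: [0.487, -0.0132, 0.1152]
ee_rot: [0.232, 3.133, 0.0]
force: [-2.0, 0.2, 6.0]
gripper_width: 0.0504
gripper_force: 25.0
```

```bash
python3 -m pendant '[[0,0,0,0,0,0],[0,0,0,0,0,0],[0,0,0,0,0,0],[0,0,-3,0,0,0],[0,0,-5,0,0,0],[0,0,-4,0,0,0],[0,0,0,0,0,0]]' 7.0
python3 - <<'E'
from h import *
p=cap('wrist');w=pts(p)
print(fit(w,.4823,-.0123,.125,.027,.035))
print(rel([.4433,.3300,.1]),bot.state()['joints'])
E
```

```text
time: 13.5
ee_pos: [0.4891, -0.0134, 0.2373]
ee_rot: [0.231, 3.126, 0.0]
force: [-0.1, -0.8, -1.0]
gripper_width: 0.0703
gripper_force: 0.0
(array([ 0.482 , -0.0132,  0.1263]), array([ 0.4829, -0.0132,  0.125 ]), array([0.052, 0.052, 0.007]), np.int32(2059))
[ 9.48479253 33.29696982 13.50251916] [-5.09122400e-02  1.66516354e-01  1.71911128e+00  9.93764834e-05
  1.25318009e+00 -1.47387051e+00]
```

```bash
python3 -m pendant '[[1.57,5.55,0,0,0,0],[1.57,5.55,0,0,0,0],[1.57,5.55,0,0,0,0],[1.57,5.55,1,0,0,0],[1.57,5.55,2,0,0,0],[1.57,5.55,2,0,0,0],[0,0,5,0,0,0],[0,0,0,0,0,0]]'
python3 - <<'E'
from h import *
p=cap('wrist');w=pts(p)
f=fit(w,.4433,.33,.02,.027,.035);print(f)
print(rel([*f[1][:2],.007]))
E
```

```text
time: 14.55
ee_pos: [0.4394, 0.3282, 0.1293]
ee_rot: [-0.229, -3.124, 0.012]
force: [-0.5, -0.3, 0.5]
gripper_width: 0.0703
gripper_force: 0.0
(array([0.4423, 0.3304, 0.0213]), array([0.443 , 0.3302, 0.0199]), array([0.052, 0.052, 0.008]), np.int32(2062))
[-0.19192051  0.20082345 12.5040478 ]
```

```bash
python3 -m pendant '[[-0.1,0.2,4.5,0,0,0],[0,0,4,0,0,0],[0,0,0,0,0,0],[0,0,0,0,0,0]]'
python3 - <<'E'
from h import *
print(rel([.443,.3302,.007]))
E
```

```text
time: 15.1
ee_pos: [0.446, 0.3324, 0.0515]
ee_rot: [0.233, 3.13, 0.004]
force: [-0.3, 0.4, 0.6]
gripper_width: 0.07
gripper_force: 0.0
[ 0.27491263 -0.2710769   4.45169685]
```

```bash
python3 -m pendant '[[0.27,-0.27,2,0,0,0],[0,0,1.5,0,0,0],[0,0,0.9,0,0,0],[0,0,0,0,0,0]]'
python3 -m pendant '[[0,0,0,0,0,0],[0,0,0,0,0,0],[0,0,0,0,0,0],[0,0,0,0,0,0]]' 4.0 25
python3 -m pendant '[[0,0,-3,0,0,0],[0,0,-5,0,0,0],[0,0,-5,0,0,0],[0,0,-6,0,0,0],[0,0,0,0,0,0]]'
python3 - <<'E'
from h import *
print(rel([.4835,-.0125,.2]))
E
```

```text
time: 15.6
ee_pos: [0.4413, 0.3296, 0.0051]
ee_rot: [-0.232, -3.133, 0.0]
force: [-0.2, 0.1, 0.1]
gripper_width: 0.0697
gripper_force: 0.0
time: 16.1
ee_pos: [0.4415, 0.3298, 0.0056]
ee_rot: [0.232, 3.132, 0.001]
force: [0.4, -0.9, 2.3]
gripper_width: 0.0503
gripper_force: 25.0
time: 16.73
ee_pos: [0.4435, 0.3312, 0.2003]
ee_rot: [0.231, 3.125, 0.011]
force: [-0.3, 0.4, -1.4]
gripper_width: 0.0504
gripper_force: 25.0
[ -9.01710286 -33.40905811  -0.15231013]
```

```bash
python3 -m pendant '[[-1.5,-5.57,0,0,0,0],[-1.5,-5.57,0,0,0,0],[-1.5,-5.57,0,0,0,0],[-1.5,-5.57,0,0,0,0],[-1.5,-5.57,0,0,0,0],[-1.5,-5.57,0,0,0,0],[0,0,0,0,0,0],[0,0,0,0,0,0]]'
cat >> h.py <<'E'
P=np.array([.4825,-.0123])
def held(zt=-.0144,r=.035):
    p=cap('wrist');w=pts(p);s=bot.state();M=R.from_rotvec(s['ee_rot']).as_matrix()
    t=(w-s['ee_pos'])@M
    k=(abs(t[...,1])<.022)&(abs(t[...,0])<r)&(abs(t[...,2]-zt)<.006);q=t[k]
    cx=(q[:,0].min()+q[:,0].max())/2
    print('n',k.sum(),'x',q[:,0].min(),q[:,0].max(),'cx',cx,'ztop',np.median(q[:,2]))
    a=M.T@np.r_[P-s['ee_pos'][:2],0]*100; print('go x,y cm',a[0]-100*cx,a[1],'ee',s['ee_pos'],'yaw',np.degrees(np.arctan2(M[1,1],M[0,1])))
    return p,w
E
python3 -c "
from h import *
p,w=held();print(fit(w,.4823,-.0123,.125,.027,.035))"
```

```text
time: 17.73
ee_pos: [0.4803, -0.014, 0.1942]
ee_rot: [-0.233, -3.131, -0.001]
force: [-1.1, -0.2, -1.4]
gripper_width: 0.0503
gripper_force: 25.0
n 3479 x -0.02747146338148958 0.024818765433282004 cx -0.0013263489741037887 ztop -0.015469869027003712
go x,y cm -0.061084276205879 0.14462995471939827 ee [ 0.48037159 -0.01344645  0.19438881] yaw 81.56392881691252
(array([ 0.4678, -0.01  ,  0.1261]), array([ 0.4726, -0.0127,  0.1249]), array([0.031, 0.051, 0.008]), np.int32(938))
```

```bash
python3 -m pendant '[[-0.06,0.14,0,0,0,0],[0,0,2.5,0,0,0],[0,0,2,0,0,0],[0,0,1,0,0,0],[0,0,0.5,0,0,0],[0,0,0.3,0,0,0],[0,0,0,0,0,0],[0,0,0,0,0,0]]'
```

```text
time: 18.77
ee_pos: [0.4821, -0.013, 0.1326]
ee_rot: [0.232, 3.132, 0.0]
force: [-0.7, 0.3, -0.4]
gripper_width: 0.0504
gripper_force: 25.0
```

```bash
python3 -m pendant '[[0,0,0.15,0,0,0],[0,0,0,0,0,0]]'
python3 -m pendant '[[0,0,0,0,0,0],[0,0,0,0,0,0],[0,0,0,0,0,0],[0,0,-3,0,0,0],[0,0,-5,0,0,0],[0,0,-3,0,0,0],[0,0,0,0,0,0]]' 7.0
python3 - <<'E'
from h import *
p=cap('wrist');w=pts(p)
print(fit(w,.4823,-.0123,.145,.027,.035))
print(rel([.380,.2342,.1]))
E
```

```text
time: 19.02
ee_pos: [0.4818, -0.013, 0.1307]
ee_rot: [0.232, 3.133, 0.0]
force: [-0.5, -0.5, 0.1]
gripper_width: 0.0505
gripper_force: 25.0
time: 19.9
ee_pos: [0.4832, -0.013, 0.243]
ee_rot: [0.231, 3.127, 0.0]
force: [-0.2, 0.2, -0.2]
gripper_width: 0.07
gripper_force: 0.0
(array([ 0.4824, -0.0138,  0.1458]), array([ 0.4831, -0.0138,  0.145 ]), array([0.052, 0.052, 0.008]), np.int32(2252))
[13.75423837 22.94246284 14.09799942]
```

Two stacked. The third carrier is next.

```bash
python3 -m pendant '[[2.72,4.6,0,0,0,0],[2.72,4.6,0,0,0,0],[2.72,4.6,0,0,0,0],[2.72,4.6,2,0,0,0],[2.72,4.6,2,0,0,0],[0,0,5,0,0,0],[0,0,5,0,0,0],[0,0,0,0,0,0]]'
python3 -m pendant '[[0,0,3,0,0,0],[0,0,0,0,0,0],[0,0,0,0,0,0]]'
python3 - <<'E'
from h import *
p=cap('wrist');w=pts(p)
f=fit(w,.380,.2342,.02,.027,.03);print(f)
print(rel([*f[1][:2],.006]), rel([.38,.2342,.006]))
E
```

```text
time: 20.95
ee_pos: [0.3773, 0.2326, 0.0968]
ee_rot: [-0.23, -3.124, 0.01]
force: [0.4, -0.7, 0.2]
gripper_width: 0.0699
gripper_force: 0.0
time: 21.32
ee_pos: [0.3822, 0.235, 0.0722]
ee_rot: [0.232, 3.131, 0.002]
force: [0.7, -0.3, 0.6]
gripper_width: 0.0701
gripper_force: 0.0
(array([0.3782, 0.2344, 0.0213]), array([0.3792, 0.2343, 0.0198]), array([0.053, 0.053, 0.007]), np.int32(3293))
[ 0.3074585  -0.13238866  6.62768361] [ 0.22685898 -0.13047056  6.6278765 ]
```

```bash
python3 -m pendant '[[0.2,-0.13,3,0,0,0],[0,0,2.5,0,0,0],[0,0,1.0,0,0,0],[0,0,0,0,0,0],[0,0,0,0,0,0]]'
python3 -m pendant '[[0,0,0,0,0,0],[0,0,0,0,0,0],[0,0,0,0,0,0],[0,0,0,0,0,0]]' 4.0 25
python3 -m pendant '[[0,0,-3,0,0,0],[0,0,-5,0,0,0],[0,0,-5,0,0,0],[0,0,-6,0,0,0],[0,0,-2,0,0,0],[0,0,0,0,0,0]]'
python3 - <<'E'
from h import *
print(rel([.4825,-.0123,.215]))
E
```

```text
time: 22.0
ee_pos: [0.3799, 0.2341, 0.0067]
ee_rot: [0.232, 3.131, 0.002]
force: [-0.1, 0.2, -0.2]
gripper_width: 0.0696
gripper_force: 0.0
time: 22.5
ee_pos: [0.3793, 0.2338, 0.0062]
ee_rot: [0.232, 3.132, 0.001]
force: [-0.3, -0.5, 5.2]
gripper_width: 0.0519
gripper_force: 25.0
time: 23.25
ee_pos: [0.3796, 0.2339, 0.2168]
ee_rot: [0.232, 3.13, 0.003]
force: [0.7, -1.6, -1.2]
gripper_width: 0.0515
gripper_force: 25.0
[-13.80452634 -22.83292759   0.17232299]
```

```bash
python3 -m pendant '[[-2.76,-4.57,0,0,0,0],[-2.76,-4.57,0,0,0,0],[-2.76,-4.57,0,0,0,0],[-2.76,-4.57,0,0,0,0],[-2.76,-4.57,0,0,0,0],[0,0,0,0,0,0],[0,0,0,0,0,0]]'
python3 -c "
from h import *
p,w=held()"
```

```text
time: 24.12
ee_pos: [0.4806, -0.0124, 0.214]
ee_rot: [-0.233, -3.129, -0.001]
force: [-0.0, 0.7, -0.4]
gripper_width: 0.0516
gripper_force: 25.0
n 3610 x -0.02663695169545468 0.026822460825239338 cx 9.275456489232954e-05 ztop -0.01474244838963134
go x,y cm -0.19136478548878577 -0.012624337628418754 ee [ 0.4807173  -0.01190806  0.21441197] yaw 81.56637314731304
```

```bash
python3 -m pendant '[[-0.15,0.05,0,0,0,0],[0,0,2.5,0,0,0],[0,0,2,0,0,0],[0,0,1,0,0,0],[0,0,0.5,0,0,0],[0,0,0.2,0,0,0],[0,0,0,0,0,0],[0,0,0,0,0,0]]'
```

```text
time: 25.18
ee_pos: [0.4837, -0.0125, 0.1542]
ee_rot: [0.232, 3.132, 0.0]
force: [0.1, 0.9, -0.6]
gripper_width: 0.0511
gripper_force: 25.0
```

```bash
python3 -m pendant '[[0.1,0,0.25,0,0,0],[0,0,0,0,0,0]]'
python3 -m pendant '[[0,0,0,0,0,0],[0,0,0,0,0,0],[0,0,0,0,0,0],[0,0,-3,0,0,0],[0,0,-5,0,0,0],[0,0,-3,0,0,0],[0,0,0,0,0,0]]' 7.0
python3 - <<'E'
from h import *
p=cap('wrist');w=pts(p)
print(fit(w,.4823,-.0123,.165,.027,.035))
print(rel([.556,-.242,.15]),rel([.42,-.336,.1]),bot.state()['joints'][5])
E
```

```text
time: 25.42
ee_pos: [0.4822, -0.0124, 0.1511]
ee_rot: [-0.232, -3.133, -0.0]
force: [-1.2, -0.4, -0.3]
gripper_width: 0.0518
gripper_force: 25.0
time: 26.3
ee_pos: [0.4837, -0.0124, 0.2636]
ee_rot: [0.232, 3.127, 0.0]
force: [0.1, -0.1, -0.6]
gripper_width: 0.0701
gripper_force: 0.0
(array([ 0.4813, -0.0125,  0.1653]), array([ 0.4822, -0.0125,  0.1647]), array([0.053, 0.053, 0.006]), np.int32(2295))
[-10.61797502 -21.6371167   11.17730141] [  1.45845804 -32.93807372  16.1540609 ] -1.4725238566818153
```

Three stacked. Now the right-hand carrier.

```bash
python3 -m pendant '[[-2.1,-4.32,0,0,0,0],[-2.1,-4.32,0,0,0,0],[-2.1,-4.32,1,0,0,0],[-2.1,-4.32,2,0,0,0],[-2.1,-4.32,3,0,0,0],[0,0,6,0,0,0],[0,0,6,0,0,0],[0,0,0,0,0,0]]'
python3 -m pendant '[[0,0,0,0,0,0],[0,0,0,0,0,0]]'
python3 - <<'E'
from h import *
p=cap('wrist');w=pts(p)
f=fit(w,.556,-.242,.02,.027,.04);print(f, bot.state()['joints'][5])
print(rel([*f[1][:2],.006]))
print('weight',fit(w,.42,-.336,.024,.021,.035))
E
```

```text
time: 27.35
ee_pos: [0.5497, -0.2395, 0.0751]
ee_rot: [-0.231, -3.119, -0.008]
force: [0.1, -0.3, 1.4]
gripper_width: 0.0699
gripper_force: 0.0
time: 27.6
ee_pos: [0.5562, -0.2421, 0.084]
ee_rot: [0.231, 3.128, -0.003]
force: [-0.1, -0.3, 0.5]
gripper_width: 0.0698
gripper_force: 0.0
(array([ 0.5552, -0.2431,  0.0213]), array([ 0.5564, -0.2434,  0.0198]), array([0.053, 0.053, 0.007]), np.int32(2963)) -1.8528248308113395
[-0.02295135 -0.12305524  7.78402807]
weight (array([ 0.4227, -0.3364,  0.0249]), array([ 0.4226, -0.3372,  0.0238]), array([0.043, 0.043, 0.007]), np.int32(2845))
```

```bash
python3 -m pendant '[[0,-0.1,3,0,0,0],[0,0,2.5,0,0,0],[0,0,1.8,0,0,0],[0,0,0,0,0,0],[0,0,0,0,0,0]]'
python3 - <<'E'
from h import *
print(rel([.5560,-.2434,.006]))
E
```

```text
time: 28.28
ee_pos: [0.5554, -0.2429, 0.0098]
ee_rot: [0.232, 3.13, -0.002]
force: [1.1, -0.9, 0.7]
gripper_width: 0.0697
gripper_force: 0.0
[-0.06545913 -0.04326204  0.38397494]
```

```bash
python3 -m pendant '[[0,0,0.35,0,0,0],[0,0,0,0,0,0]]'
python3 -m pendant '[[0,0,0,0,0,0],[0,0,0,0,0,0],[0,0,0,0,0,0],[0,0,0,0,0,0]]' 4.0 25
python3 -m pendant '[[0,0,-3,0,0,0],[0,0,-5,0,0,0],[0,0,-5,0,0,0],[0,0,-6,0,0,0],[0,0,-4,0,0,0],[0,0,0,0,0,0],[0,0,0,0,0,0]]'
python3 - <<'E'
from h import *
print(rel([.4825,-.0123,.235]))
E
```

```text
time: 28.52
ee_pos: [0.5545, -0.2425, 0.0051]
ee_rot: [0.232, 3.132, -0.0]
force: [-0.5, 0.1, -0.6]
gripper_width: 0.0699
gripper_force: 0.0
time: 29.02
ee_pos: [0.5544, -0.2425, 0.0048]
ee_rot: [0.232, 3.133, 0.0]
force: [-0.2, 0.4, 1.4]
gripper_width: 0.0515
gripper_force: 25.0
time: 29.9
ee_pos: [0.5536, -0.2421, 0.2336]
ee_rot: [-0.232, -3.131, -0.001]
force: [0.2, 0.8, 0.0]
gripper_width: 0.0514
gripper_force: 25.0
[10.41957874 21.68679172 -0.11049552]
```

```bash
python3 -m pendant '[[2.08,4.34,0,0,0,0],[2.08,4.34,0,0,0,0],[2.08,4.34,0,0,0,0],[2.08,4.34,0,0,0,0],[2.08,4.34,0,0,0,0],[0,0,0,0,0,0],[0,0,0,0,0,0]]'
python3 -c "
from h import *
p,w=held()"
```

```text
time: 30.78
ee_pos: [0.483, -0.0128, 0.2335]
ee_rot: [-0.231, -3.131, 0.001]
force: [-0.8, -0.1, -0.9]
gripper_width: 0.0521
gripper_force: 25.0
n 3666 x -0.02784998663089203 0.025006425875980048 cx -0.001421780377455991 ztop -0.01639351171067977
go x,y cm 0.23463250795369656 0.07521136569561429 ee [ 0.48330329 -0.01318045  0.23370982] yaw 81.50448092410502
```

```bash
python3 -m pendant '[[0.23,0.07,0,0,0,0],[0,0,2.5,0,0,0],[0,0,2,0,0,0],[0,0,1,0,0,0],[0,0,0.5,0,0,0],[0,0,0.2,0,0,0],[0,0,0,0,0,0],[0,0,0,0,0,0]]'
python3 -c "
from h import *
p,w=held()"
```

```text
time: 31.82
ee_pos: [0.4815, -0.0115, 0.1732]
ee_rot: [0.232, 3.132, 0.0]
force: [-0.2, 0.6, -1.0]
gripper_width: 0.0517
gripper_force: 25.0
n 3682 x -0.028163653975397617 0.024649555250559584 cx -0.0017570493624190168 ztop -0.016603871769488382
go x,y cm 0.0598628522083495 -0.06966790861773478 ee [ 0.48145676 -0.01144038  0.17310999] yaw 81.53458866768094
```

```bash
python3 -m pendant '[[0.05,-0.07,0.28,0,0,0],[0,0,0,0,0,0]]'
python3 -m pendant '[[0,0,0,0,0,0],[0,0,0,0,0,0],[0,0,0,0,0,0],[0,0,-3,0,0,0],[0,0,-5,0,0,0],[0,0,-3,0,0,0],[0,0,0,0,0,0],[0,0,0,0,0,0]]' 7.0
python3 - <<'E'
from h import *
p=cap('wrist');w=pts(p)
print(fit(w,.4823,-.0123,.185,.027,.035))
print('weight',fit(w,.4226,-.337,.024,.021,.05))
print(rel([.4226,-.337,.1]),bot.state()['joints'][5])
E
```

```text
time: 32.12
ee_pos: [0.4803, -0.0121, 0.1697]
ee_rot: [-0.232, -3.132, -0.0]
force: [-0.4, -0.3, 0.0]
gripper_width: 0.0518
gripper_force: 25.0
time: 33.12
ee_pos: [0.4799, -0.0121, 0.2787]
ee_rot: [-0.232, -3.131, -0.0]
force: [-0.9, -0.6, -0.1]
gripper_width: 0.0701
gripper_force: 0.0
(array([ 0.4817, -0.0126,  0.1847]), array([ 0.4826, -0.0128,  0.1842]), array([0.053, 0.053, 0.005]), np.int32(2338))
weight (array([ 0.4224, -0.336 ,  0.0249]), array([ 0.4226, -0.3371,  0.0239]), array([0.042, 0.043, 0.008]), np.int32(675))
[  0.81289769 -32.98063399  17.83635365] -1.4721953425308607
```

```bash
python3 -m pendant '[[0.14,-5.5,0,0,0,0],[0.14,-5.5,0,0,0,0],[0.13,-5.5,1,0,0,0],[0.13,-5.5,2,0,0,0],[0.13,-5.5,2,0,0,0],[0.13,-5.48,2,0,0,0],[0,0,6,0,0,0],[0,0,6,0,0,0]]'
python3 -m pendant '[[0,0,0,0,0,0],[0,0,0,0,0,0]]'
python3 - <<'E'
from h import *
p=cap('wrist');w=pts(p)
f=fit(w,.4226,-.337,.024,.021,.04);print(f, bot.state()['joints'][5])
print(rel([*f[1][:2],.004]))
E
```

```text
time: 34.17
ee_pos: [0.423, -0.3374, 0.087]
ee_rot: [-0.235, -3.132, -0.002]
force: [0.5, -0.2, -1.3]
gripper_width: 0.0701
gripper_force: 0.0
time: 34.42
ee_pos: [0.425, -0.3377, 0.0911]
ee_rot: [0.231, 3.132, -0.001]
force: [1.2, 0.4, 0.9]
gripper_width: 0.07
gripper_force: 0.0
(array([ 0.4219, -0.3371,  0.0248]), array([ 0.4224, -0.3374,  0.0238]), array([0.042, 0.042, 0.007]), np.int32(1782)) -2.115889173031894
[0.35540294 0.03970445 8.79728748]
```

```bash
python3 -m pendant '[[0.25,0,3.5,0,0,0],[0,0,3,0,0,0],[0,0,1.9,0,0,0],[0,0,0,0,0,0],[0,0,0,0,0,0]]'
python3 - <<'E'
from h import *
print(rel([.4224,-.3374,.004]))
E
```

```text
time: 35.1
ee_pos: [0.4231, -0.3378, 0.008]
ee_rot: [0.231, 3.13, -0.004]
force: [0.3, 0.3, 0.1]
gripper_width: 0.0701
gripper_force: 0.0
[0.07943751 0.02655947 0.39658387]
```

```bash
python3 -m pendant '[[0,0,0.3,0,0,0],[0,0,0,0,0,0]]'
python3 -m pendant '[[0,0,0,0,0,0],[0,0,0,0,0,0],[0,0,0,0,0,0],[0,0,0,0,0,0]]' 3.0 30
python3 -m pendant '[[0,0,-3,0,0,0],[0,0,-5,0,0,0],[0,0,-5,0,0,0],[0,0,-6,0,0,0],[0,0,-6,0,0,0],[0,0,0,0,0,0],[0,0,0,0,0,0]]'
python3 - <<'E'
from h import *
print(rel([.4825,-.0123,.255]))
E
```

```text
time: 35.35
ee_pos: [0.4219, -0.3369, 0.0034]
ee_rot: [0.232, 3.132, -0.001]
force: [0.3, 0.5, 0.6]
gripper_width: 0.07
gripper_force: 0.0
time: 35.85
ee_pos: [0.4217, -0.3367, 0.0028]
ee_rot: [0.232, 3.133, 0.0]
force: [0.2, 0.8, -0.1]
gripper_width: 0.0414
gripper_force: 30.0
time: 36.72
ee_pos: [0.4208, -0.3361, 0.2514]
ee_rot: [-0.232, -3.131, -0.003]
force: [0.3, 0.0, -2.9]
gripper_width: 0.0409
gripper_force: 30.0
[-1.32876165 32.93375783 -0.30752612]
```

```bash
python3 -m pendant '[[-0.22,5.48,-0.3,0,0,0],[-0.22,5.48,0,0,0,0],[-0.22,5.48,0,0,0,0],[-0.22,5.48,0,0,0,0],[-0.22,5.48,0,0,0,0],[-0.22,5.48,0,0,0,0],[0,0,0,0,0,0],[0,0,0,0,0,0]]'
python3 -c "
from h import *
p,w=held(-.0212,.03)"
```

```text
time: 37.72
ee_pos: [0.4821, -0.0137, 0.254]
ee_rot: [-0.23, -3.129, 0.001]
force: [-0.1, -0.1, -3.1]
gripper_width: 0.0414
gripper_force: 30.0
n 2522 x -0.021423118744870906 0.020773220766748923 cx -0.00032494898906099134 ztop -0.021870859861727706
go x,y cm 0.03942539550406282 0.19339625809867345 ee [ 0.48228267 -0.01422296  0.25438532] yaw 81.49959971812375
```

```bash
python3 -m pendant '[[0.04,0.15,0,0,0,0],[0,0,2.5,0,0,0],[0,0,2,0,0,0],[0,0,1,0,0,0],[0,0,0.5,0,0,0],[0,0,0.2,0,0,0],[0,0,0,0,0,0],[0,0,0,0,0,0]]'
python3 -m pendant '[[0,0,0.2,0,0,0],[0,0,0,0,0,0],[0,0,0,0,0,0]]'
```

```text
time: 38.78
ee_pos: [0.4833, -0.0119, 0.1944]
ee_rot: [0.232, 3.132, 0.0]
force: [-0.4, -0.0, -2.3]
gripper_width: 0.0411
gripper_force: 30.0
time: 39.15
ee_pos: [0.4829, -0.0119, 0.1919]
ee_rot: [-0.232, -3.133, -0.0]
force: [0.7, 0.0, -1.2]
gripper_width: 0.0412
gripper_force: 30.0
```

```bash
python3 -m pendant '[[0,0,0.25,0,0,0],[0,0,0.1,0,0,0],[0,0,0,0,0,0]]'
```

```text
time: 39.52
ee_pos: [0.4829, -0.0119, 0.1882]
ee_rot: [-0.232, -3.133, -0.0]
force: [0.9, 0.0, -2.2]
gripper_width: 0.0415
gripper_force: 30.0
```

```bash
python3 -m pendant '[[0,0,0.08,0,0,0],[0,0,0,0,0,0]]'
python3 -m pendant '[[0,0,0,0,0,0],[0,0,0,0,0,0],[0,0,0,0,0,0],[0,0,-3,0,0,0],[0,0,-5,0,0,0],[0,0,0,0,0,0],[0,0,0,0,0,0]]' 7.0
python3 - <<'E'
from h import *
p=cap('wrist');w=pts(p);save(p,'w4.png')
print(fit(w,.4823,-.0123,.209,.021,.035))
print(fit(w,.4823,-.0123,.185,.021,.035))
# grip top: floor+60 = .165
st=P+.09*np.array([.988,-.1525]);print('grip pred',st,rel([*st,.23]))
k=(abs(w[...,2]-.165)<.006)&(np.hypot(w[...,0]-st[0],w[...,1]-st[1])<.03);print(k.sum(),w[k].mean(0) if k.any() else '')
E
```

```text
time: 39.78
ee_pos: [0.4829, -0.0119, 0.1875]
ee_rot: [-0.232, -3.133, -0.0]
force: [-0.2, -0.1, -2.3]
gripper_width: 0.0411
gripper_force: 30.0
time: 40.65
ee_pos: [0.4825, -0.0119, 0.2671]
ee_rot: [-0.232, -3.132, -0.0]
force: [0.1, 0.3, -0.3]
gripper_width: 0.07
gripper_force: 0.0
(array([ 0.4833, -0.0125,  0.2078]), array([ 0.4838, -0.0127,  0.2078]), array([0.042, 0.042, 0.006]), np.int32(1826))
(array([ 0.4687, -0.0113,  0.1847]), array([ 0.4764, -0.0126,  0.185 ]), array([0.041, 0.053, 0.008]), np.int32(683))
grip pred [ 0.57142  -0.026025] [-9.03824679 -0.08429136  3.6331685 ]
396 [ 0.57175767 -0.0262053   0.16632476]
```

View pics/w4.png

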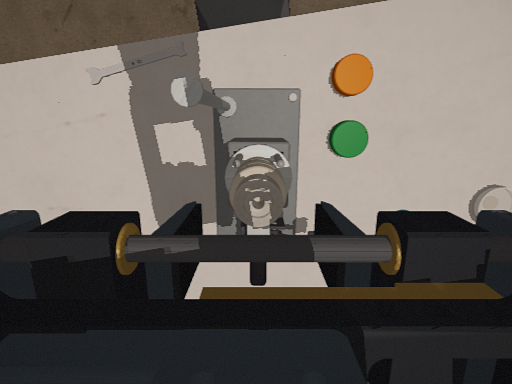

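```bash
python3 -m pendant '[[-3,0,0,0,0,0],[-3,0,0,0,0,0],[-3,0,0,0,0,0],[0,0,0,0,0,0],[0,0,4,0,0,0],[0,0,3,0,0,0],[0,0,0,0,0,0],[0,0,0,0,0,0]]' 5.0
python3 - <<'E'
from h import *
print(rel([.5717,-.0262,.130]))
E
```

```text
time: 41.7
ee_pos: [0.572, -0.0251, 0.1986]
ee_rot: [0.232, 3.132, 0.0]
force: [0.0, 0.3, -0.2]
gripper_width: 0.0499
gripper_force: 0.0
[ 0.02415239 -0.11385574  6.85534213]
```

```bash
python3 -m pendant '[[0,-0.11,3,0,0,0],[0,0,2.5,0,0,0],[0,0,1.2,0,0,0],[0,0,0,0,0,0],[0,0,0,0,0,0]]'
python3 -m pendant '[[0,0,0,0,0,0],[0,0,0,0,0,0],[0,0,0,0,0,0],[0,0,0,0,0,0],[0,0,0,0,0,0]]' 0.5 45
```

```text
time: 42.32
ee_pos: [0.5727, -0.0263, 0.132]
ee_rot: [0.232, 3.13, 0.0]
force: [0.3, 0.7, -0.4]
gripper_width: 0.0499
gripper_force: 0.0
time: 42.95
ee_pos: [0.572, -0.0254, 0.1307]
ee_rot: [0.233, 3.133, 0.003]
force: [0.6, 4.9, 1.3]
gripper_width: 0.0179
gripper_force: 45.0
```

```bash
python3 -m pendant '[[0,0,-0.5,0,0,0],[0,0,-0.5,0,0,0],[0,0,-0.5,0,0,0],[0,0,-0.5,0,0,0],[0,0,-0.5,0,0,0],[0,0,-0.5,0,0,0],[0,0,0,0,0,0],[0,0,0,0,0,0]]'
python3 - <<'E'
from h import *
p=cap('scene');w=pts(p)
print(fit(w,.4823,-.0123,.235,.021,.03,.012))
E
```

```text
time: 43.95
ee_pos: [0.5719, -0.0254, 0.159]
ee_rot: [-0.233, -3.132, -0.003]
force: [2.9, 4.9, -7.5]
gripper_width: 0.0178
gripper_force: 45.0
(array([ 0.4802, -0.0149,  0.2306]), array([ 0.4821, -0.0131,  0.2294]), array([0.041, 0.042, 0.012]), np.int32(96))
```

```bash
python3 -m pendant '[[0,0,-0.5,0,0,0],[0,0,-0.5,0,0,0],[0,0,-0.55,0,0,0],[0,0,0,0,0,0],[0,0,0,0,0,0],[0,0,0,0,0,0]]'
python3 - <<'E'
from h import *
for n in ('scene','wrist'):
    p=cap(n);w=pts(p)
    k=(np.hypot(w[...,0]-.4825,w[...,1]+.0123)<.017)&(w[...,2]<.27)&(w[...,2]>.22);print(n,k.sum(),np.percentile(w[k][:,2],[10,50,75,95]))
    k=(np.hypot(w[...,0]-.392,w[...,1]+.0438)<.009)&(w[...,2]<.27)&(w[...,2]>.235);print('gauge',k.sum(),np.percentile(w[k][:,2],[10,50,75,95]))
E
```

```text
time: 44.75
ee_pos: [0.5719, -0.0254, 0.1742]
ee_rot: [-0.233, -3.132, -0.003]
force: [2.8, 5.5, -9.0]
gripper_width: 0.0177
gripper_force: 45.0
scene 43 [0.24527649 0.24713597 0.24850024 0.2513409 ]
gauge 22 [0.23666318 0.24566886 0.2470825  0.24822507]
wrist 9318 [0.24887837 0.2507844  0.25163859 0.25260043]Traceback (most recent call last):
  File "<stdin>", line 5, in <module>
    return _quantile_unchecked(
        a, q, axis, out, overwrite_input, method, keepdims, weights)
    return _ureduce(a,
                    func=_quantile_ureduce_func,
    ...<5 lines>...
                    overwrite_input=overwrite_input,
                    method=method)
    r = func(a, **kwargs)
    result = _quantile(arr,
                       quantiles=q,
    ...<2 lines>...
                       out=out,
                       weights=wgt)
    slices_having_nans = np.isnan(arr[-1, ...])
                                  ~~~^^^^^^^^^
IndexError: index -1 is out of bounds for axis 0 with size 0
```

```bash
python3 -m pendant '[[0,0,-0.1,0,0,0],[0,0,0,0,0,0],[0,0,0,0,0,0]]'
python3 -m pendant '[[0,0,0,0,0,0],[0,0,0,0,0,0],[0,0,0,0,0,0],[0,0,0,0,0,0]]' 5.0
python3 -m pendant '[[0,0,-2,0,0,0],[0,0,-3,0,0,0],[0,0,-3,0,0,0],[0,0,-3,0,0,0],[0,0,0,0,0,0],[0,0,0,0,0,0]]'
python3 - <<'E'
from h import *
for n in ('scene','wrist'):
    p=cap(n);w=pts(p);save(p,'f_'+n+'.png')
    k=(np.hypot(w[...,0]-.4825,w[...,1]+.0123)<.017)&(w[...,2]<.27)&(w[...,2]>.2);print(n,k.sum(),np.percentile(w[k][:,2],[10,50,75,95]) if k.any() else '')
    print(fit(w,.4825,-.0123,.2485,.021,.03,.007))
    k=(np.hypot(w[...,0]-.392,w[...,1]+.0438)<.009)&(w[...,2]<.27)&(w[...,2]>.235);print('gauge',k.sum(),np.percentile(w[k][:,2],[10,50,75,95]) if k.any() else '')
E
```

```text
time: 45.22
ee_pos: [0.5719, -0.0254, 0.1749]
ee_rot: [-0.233, -3.132, -0.003]
force: [3.7, 5.3, -10.2]
gripper_width: 0.0178
gripper_force: 45.0
time: 45.72
ee_pos: [0.5718, -0.0265, 0.1774]
ee_rot: [0.232, 3.132, -0.0]
force: [-0.2, 0.5, 0.4]
gripper_width: 0.0496
gripper_force: 0.0
time: 46.48
ee_pos: [0.5712, -0.0263, 0.2861]
ee_rot: [-0.232, -3.131, 0.0]
force: [0.1, -0.0, -0.6]
gripper_width: 0.05
gripper_force: 0.0
scene 52 [0.23794734 0.24260954 0.24343554 0.24538213]
(array([ 0.4827, -0.0123,  0.2436]), array([ 0.4822, -0.0122,  0.2445]), array([0.043, 0.04 , 0.006]), np.int32(62))
gauge 24 [0.23796066 0.24682993 0.24783971 0.24945203]
wrist 1997 [0.24479494 0.24672969 0.24755918 0.24838097]
(array([ 0.4836, -0.0125,  0.2471]), array([ 0.484 , -0.0126,  0.2457]), array([0.042, 0.042, 0.008]), np.int32(2902))
gauge 0
```

View pics/f_wrist.png

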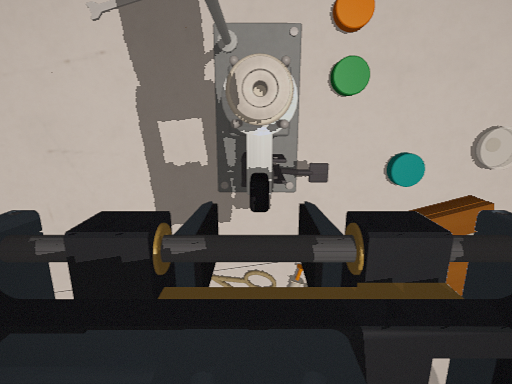

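The weight is centred on the stack at (260,88), and its top has risen about 39 mm, so the stage is at notch 4, nominal top 249 mm. The arm is clear.

```bash
python3 -c "
from station import bot
print(bot.sign_off())"
```

```text
the job is handed in; nothing more can be done
None
```

I dropped the stage home, stacked all four white carriers in the pocket with the weight centred on top, raised the stage to notch 4 so the weight's top should be level with the gauge post (249 mm nominal, about 247 mm measured), let go with the arm clear, and handed the job in; no verdict came back.

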